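Step off two lengths with a gauge bar and set the fence stop

TASK

Step off two bar lengths along the fence: walk the gauge bar end over end towards the blue stop, twice, tipping it up and over its red end first and then over its white end, always with one end on the mat, and lay it down gently along the fence each time. Then slide the blue stop along the fence, keeping it against the fence, until it meets the red end of the bar where the bar now lies. Let go of everything and leave the other things on the bench alone.

Things in the scene. Friction and masses are not known exactly. Their poses are not given: they have to be found in the camera images.
- fence: Fixed aluminium fence, 22 mm wide and high, on a green mat (top at z = 0.003). Frame: origin on the mat, z up; y along the fence in the walking direction (bar to stop, about robot's right to left); x away from the robot. Its working face is the plane x = +65 mm; the bar's lane is centred on x = 0. It runs from y = -310 to +370; a red zero mark ends at y = -290, where the bar's white end starts.
- bar_center (a point): Centre of the loose dark grey gauge bar, 130 mm long (its y, from white to red end), 26 wide (x), 28 thick (z), 0.24 to 0.38 kg, square ends. Lies flat in its lane, red end leading towards the stop. Tipped over an end without slipping it pivots about that end's lower edge, stands on the end face, then pivots about the face's other edge: each turn moves it on 130 + 28 = 158 mm.
- end_red (a point): Centre of the red end face of the bar, 65 mm from the bar's centre (+y), 14 mm from its faces.
- end_white (a point): Centre of the white end face of the bar, 65 mm from the bar's centre (-y).
- grip_red (a point): Middle of the brass cross axle near the red end: 49 mm from the bar's centre, half-way up. It turns freely in the bar about the bar's x and has a round button, 20 mm across, 5 thick, on each side: 36 mm over both. Pinched by the buttons from above, the bar swings freely between the fingers, so this end can be carried up and over without turning the hand. Use its position only.
- grip_white (a point): The same axle near the white end, 49 mm from the bar's centre (-y), 16 mm from the end face.
- stop_grip (a point): Centre of the rib on the blue stop. The stop is a loose plastic block, 85 mm across (x), 60 along the fence (y), 35 high, 0.15-0.31 kg, on the mat within 2 mm of the fence, beyond the bar's last place. The rib on its top: 14 mm thick (x), 44 long (y), 32 high; its top is 67 mm, this point 52 mm above the mat. With the stop against the fence this point is at x = +22.5 mm of the fence frame.
- stop_face (a point): Point on the stop's face that looks towards the bar, in line with the bar's lane: 30 mm from the rib's centre towards the bar (-y), 22.5 mm from it towards the robot (-x), 14 mm above the mat. Its axes are the stop's; y points away from the bar.
- bar: The gauge bar itself; origin at the centre of its underside as it lies at the start, 14 mm from point bar_center.
- car: Bystander, leave it: blue plastic model car shell (65 x 125 x 71 mm), loose on the mat; origin at the middle of its underside
- sprue: Bystander, leave it: flat blue frame of kit parts (85 x 121 x 6 mm), loose on the mat; origin at the middle of its underside
- jar_red: Bystander, leave it: small paint jar with red cap (45 mm high), loose on the mat; origin at the middle of its underside
- jar_yellow: Bystander, leave it: small paint jar with yellow cap (45 mm high), loose on the mat; origin at the middle of its underside
- glue: Bystander, leave it: glue bottle with blue cap (85 mm high), loose on the mat; origin at the middle of its underside
- sanding_stick: Bystander, leave it: flat wooden sanding stick (25 x 170 x 8 mm), loose on the mat; origin at the middle of its underside
- tweezers: Bystander, leave it: steel tweezers (150 mm long), loose on the mat; origin at the middle of its underside
There are look-alikes about, which are no part of the job. What is shaped like the part that bears stop_grip but brown or yellow is not meant.

How it is judged (in metres and radians):
On the way, in this order (a step that is already met when the one before it is completed fails the run):
1. the bar is tipped up to stand on its red end, which stays about where it was (height (world z) of end_white above 0.122 m and height (world z) of end_red below 0.03 m and y of end_red in the frame of fence between -0.185 and -0.105 m), for 0.04 s.
2. the bar lies flat again, one step on, white end leading (height (world z) of each of end_red, end_white below 0.023 m and angular speed of bar below 0.5 rad/s and y of end_white in the frame of fence between -0.06 and 0.05 m), for 0.2 s.
3. the bar is tipped up to stand on its white end, which stays about where it was (height (world z) of end_red above 0.122 m and height (world z) of end_white below 0.03 m and y of end_white in the frame of fence between -0.07 and 0.085 m), for 0.04 s.
4. the bar lies flat again, two steps on, red end leading (height (world z) of each of end_red, end_white below 0.023 m and angular speed of bar below 0.5 rad/s and y of end_red in the frame of fence between 0.07 and 0.2 m), for 0.2 s.
At the end, for the whole second after the job is handed in: The bar lies flat, at rest along the fence (7 deg, red end face within 25 mm of the lane centre line and at y = 70 to 200 mm of the fence frame); the stop's face meets the red end (gap under 6 mm), the stop flat on the mat against the fence (5 mm, 3.4 deg) (height (world z) of each of end_red, end_white below 0.023 m and y of end_red in the frame of fence between 0.07 and 0.2 m and x of end_red in the frame of fence between -0.025 and 0.025 m and angle between the y axis of bar_center and the y axis of fence, either way round below 0.12 rad and y of end_red in the frame of stop_face between -0.006 and 0.004 m and x of stop_grip in the frame of fence between 0.0175 and 0.0275 m and angle between the y axis of stop_face and the y axis of fence, either way round below 0.06 rad and height (world z) of stop_grip between 0.05 and 0.06 m and linear speed of bar below 0.02 m/s and angular speed of bar below 0.2 rad/s); the robot touches nothing.
It fails at once if the bar is lifted clear of the mat (both end centres more than 35 mm above the table) (height (world z) of each of end_red, end_white above 0.035 m).
It fails at once if the bar is dropped or flung (turning faster than 6 rad/s) (angular speed of bar above 6 rad/s).
It fails at once if the stop leaves the fence by more than 12 mm or is lifted more than 12 mm (x of stop_grip in the frame of fence below 0.0105 m or height (world z) of stop_grip above 0.067 m).
It fails at once if another thing on the bench is shifted by more than 30 mm (distance of any of car, sprue, jar_red, jar_yellow, glue, sanding_stick, tweezers from where it was at the start of the episode above 0.03 m).
It also fails if it takes over 58 s, if anything falls off the work surface, if the arm or the gripper's body presses on something with over 40 N, if the wrist force passes 120 N, or if a joint passes its speed limit or range.

ROBOT

A 6-joint arm with a two-finger parallel gripper is mounted at the origin on the work surface. World frame = base frame: x ahead of the robot, y to its left, z up, the work surface at z = 0. Lengths are in mm, angles in rad, forces in N, time in s.
With the tool pointing down it reaches from about 300 to 775 mm from the base axis. Payload 14.6 kg.
Tool frame: the origin (TCP) lies at the very end of the fingers, on their centre line; the grasp point (between the pads) lies 19 mm behind it; z points along the fingers, y is the line along which they close (so a half turn about z gives the same grasp; the last joint's range is limited). The gripper opens to 94 mm and grips with 3 to 60 N. Pads are 16 mm wide; open, the fingers measure 119 mm over their backs; the gripper's body (75 mm by 177 mm) begins 78 mm behind the grasp point.
Start: joints at [-1.367, 0.3, 1.521, -0, 1.321, -0.067], TCP at [147.12, -529.948, 205.446] pointing down, gripper open.
Joint ranges: [-3.03, 3.03], [-0.79, 2.21], [0.23, 2.52], [-1.04, 4.18], [0, 3.07], [-2.55, 2.55]. Speed limits (rad/s): [2.22, 2.22, 2.57, 3.14, 3.14, 3.14].

INTERFACE

Orientations are given as [roll, pitch, yaw] about the fixed x, y, z axes, in that order (R = Rz(yaw) Ry(pitch) Rx(roll)).
In Python, from cell import manip gives the robot as it stands.
- The arm moves only by the tool servo_tool, never from a script. Its argument "motion" is a list that holds one entry, the list of rows, each a list of 7 numbers: the shift along the world's x, y, z as a fraction of full scale, then the turn, a rotation vector about the world's x, y, z as a fraction of full scale, then the closure, from 0 (fully open) to 1 (shut). In form: [[[x, y, z, rx, ry, rz, gripper], ...]]. A call has 1 to 10 rows; each row is the pose to reach, as a shift and turn from the pose commanded when the call began, turning the shorter way round; what a row does not reach only later rows make up. Full scale, the value 1, is 0.5 m for a shift and pi rad for a turn. A row lasts 1/10 s, in which the tool goes at most 50 mm and 8.59 degrees, less where a joint would pass 70% of its speed; a pose out of reach is approached as far as the arm can. A call with a number of a shift or a turn outside -1 to 1 is refused whole. A call with a gripper value outside its range is refused whole. The fingers move at their own pace and stop on an object; "newtons" is the grip in N (left out, the last holds). Time passes only in rows, so rows that repeat a pose let the fingers close. It gives the time, the measured TCP pose, the force, the opening and the grip force at its end, in the units of the state.
- manip.read_state(): the state, without advancing time (a new reading comes with each control period).
- manip.camera(name): name is "scene" or "top"; returns a dict with "frame" (400x640x3 uint8, red, green, blue), "range_z" (400x640 float32, mm along the optical axis (not along the pixel's ray), 0 where there is no reading), "vfov" (degrees; the focal length in pixels is half the picture's height over the tangent of half this angle, whatever the lens; pixels are square), "cx", "cy" (the principal point, pixels), "k1" (the pictures are not rectified: a ray, as slopes to the right and down, at radius r is drawn at 1 + k1 r^2 times it, then the intrinsics apply), "cam_to_world" (4x4, takes a point from camera to world coordinates). Camera axes: x right, y down, z forward; pixel columns grow to the right and rows downward; lengths in mm; the calibration is good to about 2 mm. A picture is of the moment at which its call begins.
- manip.sign_off(): hands the job in; it is judged then, once.
The state is a dict: "clock": time; "joints": joint angles; "qd": joint speeds; "effort": joint torques, N m; "eef_pos": TCP position; "eef_rot": TCP orientation; "wrist_force": force on the tool from outside, world axes, zero at the start; "moment": the same for the moment, N m; "finger_gap": finger opening in mm; "finger_force": force on a finger pad.
Only numpy, scipy, OpenCV 4.12 (cv2) and the standard library are available. Lean on these libraries where they do the work, as an engineer would, in place of code of your own. Each camera call takes 0.05 s, during which the arm holds its last target. There are 200 camera calls.

## Working session

There is one attempt and no reset: what is moved stays moved. The work goes in short steps, Python scripts to look and compute and a tool call to move; the robot and the scene stay as the last step left them, time stands still between calls to the robot, and variables do not carry over. Pictures are saved under pics/ and viewed, at most 10 in all, crops included, and the job is handed in when it is done.

Besides the shell and the picture viewer there is one more tool, called after ">>>" as a command line: name --argument value ..., lists and objects as JSON in quotes. servo_tool: Moves the arm, as the interface text tells. Its arguments: {"type":"object","properties":{"motion":{"type":"array"},"newtons":{"type":"number"}},"required":["motion"]}

```bash
mkdir -p pics
cat > h.py <<'E'
import numpy as np, cv2
from cell import manip
def K(c):
    h,w=c["frame"].shape[:2]; f=h/2/np.tan(np.radians(c["vfov"])/2)
    return np.array([[f,0,c["cx"]],[0,f,c["cy"]],[0,0,1.]])
def slopes(c,uv):
    uv=np.asarray(uv,float).reshape(-1,1,2)
    return cv2.undistortPoints(uv,K(c),np.array([c["k1"],0,0,0,0.])).reshape(-1,2)
def onplane(c,uv,z):
    s=slopes(c,uv); T=np.array(c["cam_to_world"]); d=np.c_[s,np.ones(len(s))]@T[:3,:3].T; o=T[:3,3]
    return o+d*((z-o[2])/d[:,2])[:,None]
def cloud(c):
    h,w=c["range_z"].shape; u,v=np.meshgrid(np.arange(w),np.arange(h))
    s=slopes(c,np.c_[u.ravel(),v.ravel()]); z=c["range_z"].ravel()[:,None]; T=np.array(c["cam_to_world"])
    P=np.c_[s*z,z]@T[:3,:3].T+T[:3,3]; P[z[:,0]==0]=np.nan
    return P.reshape(h,w,3)
E
python3 - <<'E'
from h import *
for n in("top","scene"):
    c=manip.camera(n); cv2.imwrite(f"pics/{n}0.png",c["frame"][:,:,::-1]); print(n,c["vfov"],c["k1"],np.round(c["cam_to_world"],2).tolist())
    np.save(f"{n}0.npy",c,allow_pickle=True)
print(manip.read_state())
E
```

```text
top 49.81188637460865 0.022029246800316683 [[0.02, -0.98, 0.19, 207.32], [-1.0, -0.02, 0.01, 203.22], [-0.01, -0.19, -0.98, 1464.0], [0.0, 0.0, 0.0, 1.0]]
scene 42.92145984004529 0.015572593804531916 [[-0.44, 0.57, -0.7, 1472.6], [0.9, 0.27, -0.34, 668.56], [-0.0, -0.78, -0.63, 967.33], [0.0, 0.0, 0.0, 1.0]]
{'clock': 0.1, 'joints': array([-1.36660450e+00,  3.00389740e-01,  1.52151110e+00,  9.11543836e-06,
        1.32067744e+00, -6.65935720e-02]), 'qd': array([ 0.00046511, -0.00016852, -0.00341188, -0.00134494, -0.00068215,
       -0.00016195]), 'effort': array([ 8.10803540e-04, -5.32642221e+01, -3.53286660e+01,  7.08608679e-02,
        2.34606833e-02, -6.31309695e-05]), 'eef_pos': array([ 147.07548772, -529.73584448,  204.96055682]), 'eef_rot': array([-3.14060980e+00, -7.43979931e-05,  2.70783099e-01]), 'wrist_force': array([ 0.95715559, -0.99961205,  0.80941403]), 'moment': array([ 0.03677959, -0.03074607,  0.02560598]), 'finger_force': 0.0, 'finger_gap': 93.83748908282212}
```

View pics/top0.png

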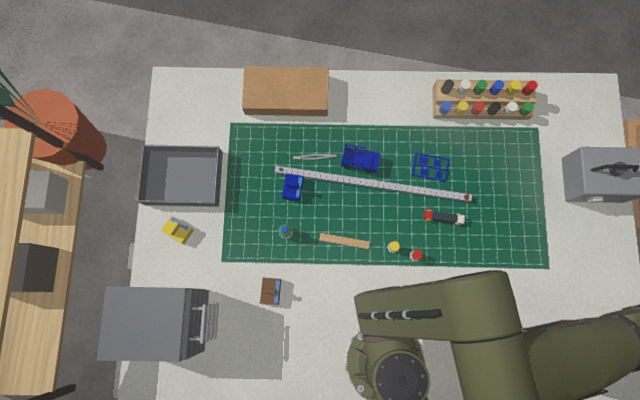

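View pics/scene0.png

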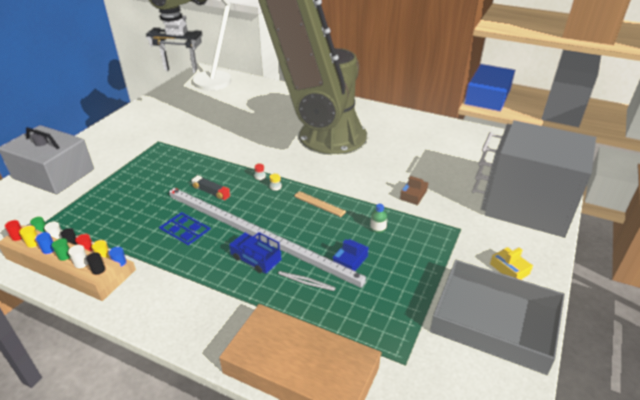

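Top view: bar from red end (~428,215) to white end (~461,219), fence (280,170)–(470,198), blue stop at (292,187). Scene view: the bar is at (195–225, 180–195), the stop at (350,255). Next I'll measure them.

```bash
cat > m.py <<'E'
from h import *
def blob(mask,near):
    n,l,st,ce=cv2.connectedComponentsWithStats(mask.astype(np.uint8))
    i=min((i for i in range(1,n) if st[i,4]>5),key=lambda i:np.hypot(*(ce[i]-near)))
    return l==i
E
python3 - <<'E'
from m import *
c=np.load("top0.npy",allow_pickle=True).item()
P=cloud(c); hsv=cv2.cvtColor(c["frame"],cv2.COLOR_RGB2HSV); H,S,V=[hsv[...,i].astype(int) for i in range(3)]
print("mat z",np.nanmedian(P[220:225,300:310,2]))
# fence: points with z 15..32, unsaturated bright
f=blob((S<70)&(V>110)&(P[...,2]>12)&(P[...,2]<35),(375,184))
v,u=np.nonzero(f); Q=onplane(c,np.c_[u,v],25.)
r=cv2.minAreaRect(Q[:,:2].astype(np.float32)); print("fence",f.sum(),r,np.round(cv2.boxPoints(r),1).tolist(),"z",np.nanmedian(P[f][:,2]))
vx,vy,x0,y0=cv2.fitLine(Q[:,:2].astype(np.float32),cv2.DIST_HUBER,0,.01,.01).ravel(); print("line",vx,vy,x0,y0, "ang",np.arctan2(vy,vx))
red=(S>120)&((H<8)|(H>172))
for nm,nr in(("redmark",(467,197)),("barred",(428,215))):
    m=blob(red,nr); v,u=np.nonzero(m); print(nm,m.sum(),u.min(),u.max(),v.min(),v.max(),np.round(onplane(c,[[u.mean(),v.mean()]],25 if nm=="redmark" else 31),1),np.nanmedian(P[m][:,2]))
b=blob((V<90)&(S<90)&(np.abs(np.arange(640)-445)<25)[None]&(np.abs(np.arange(400)-217)<15)[:,None],(445,217))
v,u=np.nonzero(b);print("dark",b.sum(),u.min(),u.max(),v.min(),v.max(),np.nanmedian(P[b][:,2]))
s=blob((H>105)&(H<130)&(S>120)&(V>60),(292,187)); Z=P[...,2]
print("stop",s.sum())
for lo,hi,zz in((58,90,70),(20,50,38)):
    m=s&(Z>lo)&(Z<hi); v,u=np.nonzero(m); r=cv2.minAreaRect(onplane(c,np.c_[u,v],zz)[:,:2].astype(np.float32)); print(lo,m.sum(),r,np.nanmedian(Z[m]))
a=c["frame"][150:245,265:485]; 
w=np.vstack([cv2.resize(c["frame"][190:240,410:480],(630,450),interpolation=0)])
cv2.imwrite("pics/crop1.png",w[:,:,::-1])
np.save("T.npy",0)
E
```

```text
mat z 3.8122384936988283
fence 1151 ((591.7974853515625, 52.794830322265625), (659.96337890625, 27.920928955078125), 82.72737121582031) [[536.2000122070312, -272.79998779296875], [563.9000244140625, -276.29998779296875], [647.4000244140625, 378.3999938964844], [619.7000122070312, 381.8999938964844]] z 25.800038103909856
line 0.1338041 0.9910078 590.188 48.232395 ang 1.4365897
redmark 64 423 431 211 218 [[ 483.5 -143.7   25. ]] 31.020573564690494
barred 64 423 431 211 218 [[ 482.4 -142.3   31. ]] 31.020573564690494
dark 217 428 456 212 223 31.26385774111293
stop 420
58 65 ((568.47705078125, 316.59503173828125), (44.60567092895508, 17.007862091064453), 82.74486541748047) 69.15217643350252
20 337 ((568.63525390625, 316.3647766113281), (61.13982391357422, 87.84880065917969), 82.93721008300781) 38.65703850346836
```

View pics/crop1.png

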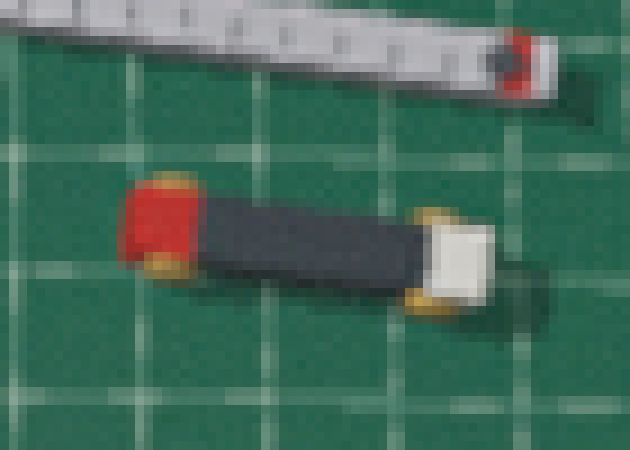

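The crop shows the bar from red end (~crop 122,222) to white end (~492,263), brass buttons at crop x≈170 and 432, and the red zero mark at (518,62).

```bash
cat > bar.py <<'E'
from m import *
def masks(c):
    hsv=cv2.cvtColor(c["frame"],cv2.COLOR_RGB2HSV); return [hsv[...,i].astype(int) for i in range(3)]
E
python3 - <<'E'
from bar import *
c=np.load("top0.npy",allow_pickle=True).item(); P=cloud(c); Z=P[...,2]; H,S,V=masks(c)
uu,vv=np.meshgrid(np.arange(640),np.arange(400))
G=(H>60)&(H<95)&(S>90)
# fence: not green, above z 15, in corridor
line=170+(uu-280)*28/190
m=(np.abs(vv-line)<9)&(Z>17)&(Z<34)&~G&(uu>270)&(uu<480)&~((H>105)&(H<130)&(S>120))
m=blob(m,(375,184)); v,u=np.nonzero(m); Q=onplane(c,np.c_[u,v],25.)[:,:2]
r=cv2.minAreaRect(Q.astype(np.float32)); print("fence",r)
# per-column centre fit
cols=np.arange(290,460); ctr=np.array([[k,v[u==k].mean()] for k in cols]); q=onplane(c,ctr,25.)[:,:2]
n=np.polyfit(q[:,1],q[:,0],1); ang=np.pi/2-np.arctan(n[0]); print("fit",n,ang)
a=ang; ey=np.array([np.cos(a),np.sin(a)]); ex=np.array([ey[1],-ey[0]])
xf=np.median(Q@ex); s=Q@ey; print("xf",xf,"s",s.min(),s.max())
# red mark
mk=(H<10)|(H>170); mk&=(S>80)&(np.abs(uu-467)<6)&(np.abs(vv-197)<6); v,u=np.nonzero(mk); print("mark",len(u),u.mean(),(onplane(c,np.c_[u,v],25.)[:,:2]@ey).round(0))
b=(np.abs(uu-444)<27)&(np.abs(vv-217)<13)&(Z>22)
v,u=np.nonzero(b); B=onplane(c,np.c_[u,v],31.)[:,:2]; rb=cv2.minAreaRect(B.astype(np.float32)); print("bar",len(u),rb, "s", np.percentile(B@ey,[0,1,99,100]),"x",np.percentile(B@ex,[0,2,50,98,100]))
y0=((s.min()+s.max())/2-30); O=ex*(xf-76)+ey*y0
print("O",O,"bar in fence",[(np.array(rb[0])-O)@ex,(np.array(rb[0])-O)@ey])
for k in ([428.4,214.2],[457.5,218.3]):
    p=onplane(c,[k],24.)[0,:2]; print("grip",p,[(p-O)@ex,(p-O)@ey])
st=np.array([568.55,316.5]); print("stop",[(st-O)@ex,(st-O)@ey])
# scene
c=manip.camera("scene"); 
H,S,V=masks(c); P=cloud(c)
m=blob((S>120)&((H<8)|(H>172)),(222,193)); v,u=np.nonzero(m); print("scene red",u.min(),u.max(),v.min(),v.max(),np.nanmean(P[m],0),np.round([(np.nanmean(P[m],0)[:2]-O)@ex,(np.nanmean(P[m],0)[:2]-O)@ey]))
m=blob((H>105)&(H<130)&(S>120)&(V>60),(350,252)); m&=P[...,2]>58; q=P[m]; print("rib scene",np.nanmean(q,0),[(np.nanmean(q,0)[:2]-O)@ex,(np.nanmean(q,0)[:2]-O)@ey])
E
```

```text
fence ((587.7606811523438, 43.1910400390625), (680.1055297851562, 25.425678253173828), 82.38346862792969)
fit [1.35439513e-01 5.82686029e+02] 1.4361759777150276
xf 577.4089388007908 s -218.37669789807413 461.7457994694235
mark 15 467.26666666666665 [-203. -206. -203. -207. -207. -207. -201. -204. -208. -201. -205. -208.
 -202. -205. -208.]
bar 340 ((474.2809143066406, -196.53927612304688), (130.75595092773438, 35.980857849121094), 83.03324127197266) s [-196.53070013 -195.47146432  -67.77744188  -65.80389212] x [478.03622868 480.32841016 496.61214356 511.83685558 515.01145763]
O [509.17772969  23.5588699 ] bar in fence [np.float64(-5.040805842134166), np.float64(-222.79042143093477)]
grip [ 484.66496089 -147.63756251] [np.float64(-1.314010112145418), np.float64(-172.937467544195)]
grip [ 472.49958057 -245.14867617] [np.float64(-0.28195560379525375), np.float64(-271.1991010955355)]
stop [np.float64(19.518259701599682), np.float64(298.25929948055415)]
scene red 218 229 187 199 [ 484.03137862 -143.30229868   21.55137127] [  -3. -169.]
rib scene [575.29641867 315.25247152  66.07593024] [np.float64(26.371075105142893), np.float64(297.9285227304427)]
```

>>> servo_tool --motion '[[[0.65, 0.567, -0.1, 0, 0, 0.3715, 0.4], [0.65, 0.567, -0.1, 0, 0, 0.3715, 0.4], [0.65, 0.567, -0.1, 0, 0, 0.3715, 0.4], [0.65, 0.567, -0.1, 0, 0, 0.3715, 0.4], [0.65, 0.567, -0.1, 0, 0, 0.3715, 0.4], [0.65, 0.567, -0.1, 0, 0, 0.3715, 0.4], [0.65, 0.567, -0.1, 0, 0, 0.3715, 0.4], [0.65, 0.567, -0.1, 0, 0, 0.3715, 0.4], [0.65, 0.567, -0.1, 0, 0, 0.3715, 0.4], [0.65, 0.567, -0.1, 0, 0, 0.3715, 0.4]]]' --newtons 20

```text
clock: 1.15
eef_pos: [474.0, -243.6, 154.5]
eef_rot: [-3.141, -0.001, 1.442]
wrist_force: [-0.2, -0.1, 0.6]
finger_gap: 56.5
finger_force: 0.0
```

>>> servo_tool --motion '[[[0, 0, -0.08, 0, 0, 0, 0.4], [0, 0, -0.16, 0, 0, 0, 0.4], [0, 0, -0.22, 0, 0, 0, 0.4], [0, 0, -0.26, 0, 0, 0, 0.4], [0, 0, -0.28, 0, 0, 0, 0.4], [0, 0, -0.297, 0, 0, 0, 0.4], [0, 0, -0.297, 0, 0, 0, 0.4], [0, 0, -0.297, 0, 0, 0, 0.4]]]'

```text
clock: 1.95
eef_pos: [472.5, -246.8, 7.8]
eef_rot: [3.141, 0.0, 1.438]
wrist_force: [0.6, -0.2, -1.0]
finger_gap: 56.4
finger_force: 0.0
```

Run:
```python
from h import *
a=manip.camera("scene")["frame"][140:240,130:290]; cv2.imwrite("pics/s1.png",cv2.resize(a,(800,500))[:,:,::-1])
print(manip.read_state()["eef_pos"])
```

```text
[ 472.54993446 -246.81288807    7.90248309]
```

View pics/s1.png

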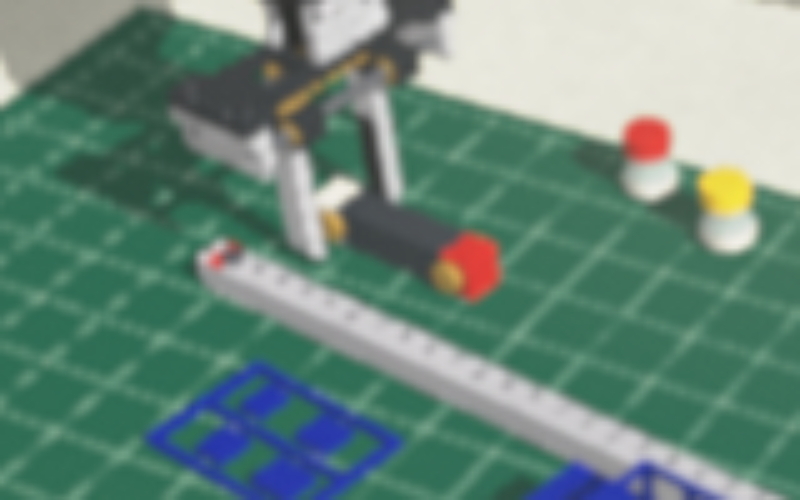

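The picture shows the fingers straddling the white-end axle (button at about 335,226), aligned within a couple of mm. Close.

>>> servo_tool --motion '[[[0, 0, 0, 0, 0, 0, 0.75], [0, 0, 0, 0, 0, 0, 0.75], [0, 0, 0, 0, 0, 0, 0.75], [0, 0, 0, 0, 0, 0, 0.75], [0, 0, 0, 0, 0, 0, 0.75], [0, 0, 0, 0, 0, 0, 0.75], [0, 0, 0, 0, 0, 0, 0.75]]]' --newtons 20

```text
clock: 2.7
eef_pos: [472.2, -246.5, 7.2]
eef_rot: [3.141, 0.0, 1.438]
wrist_force: [-2.0, 0.6, 4.7]
finger_gap: 36.2
finger_force: 19.9
```

Run:
```python
import numpy as np
a=1.438
def row(y,z): return [round(y*np.cos(a)/500,4),round(y*np.sin(a)/500,4),round(z/500,4)]
for t in range(9,91,9):
    c,s=np.cos(np.radians(t)),np.sin(np.radians(t)); print(t,row(-114*c+14*s+114,114*s+14*c-14))
for t in range(9,91,9):
    c,s=np.cos(np.radians(t)),np.sin(np.radians(t)); print(t,row(-14*c+114*s+14,14*s+114*c-114))
```

```text
9 [np.float64(0.001), np.float64(0.0071), np.float64(0.0353)]
18 [np.float64(0.0026), np.float64(0.0196), np.float64(0.0691)]
27 [np.float64(0.005), np.float64(0.0372), np.float64(0.1005)]
36 [np.float64(0.0079), np.float64(0.0595), np.float64(0.1287)]
45 [np.float64(0.0115), np.float64(0.0858), np.float64(0.153)]
54 [np.float64(0.0154), np.float64(0.1156), np.float64(0.1729)]
63 [np.float64(0.0198), np.float64(0.1481), np.float64(0.1879)]
72 [np.float64(0.0244), np.float64(0.1826), np.float64(0.1975)]
81 [np.float64(0.0291), np.float64(0.2181), np.float64(0.2016)]
90 [np.float64(0.0339), np.float64(0.2537), np.float64(0.2)]
9 [np.float64(0.0048), np.float64(0.0357), np.float64(0.0016)]
18 [np.float64(0.0095), np.float64(0.0712), np.float64(-0.0025)]
27 [np.float64(0.0141), np.float64(0.1056), np.float64(-0.0121)]
36 [np.float64(0.0185), np.float64(0.1381), np.float64(-0.0271)]
45 [np.float64(0.0224), np.float64(0.1679), np.float64(-0.047)]
54 [np.float64(0.026), np.float64(0.1943), np.float64(-0.0713)]
63 [np.float64(0.0289), np.float64(0.2165), np.float64(-0.0995)]
72 [np.float64(0.0313), np.float64(0.2341), np.float64(-0.1309)]
81 [np.float64(0.0329), np.float64(0.2466), np.float64(-0.1647)]
90 [np.float64(0.0339), np.float64(0.2537), np.float64(-0.2)]
```

>>> servo_tool --motion '[[[0.001, 0.007, 0.035, 0, 0, 0, 0.75], [0.003, 0.02, 0.069, 0, 0, 0, 0.75], [0.005, 0.037, 0.1, 0, 0, 0, 0.75], [0.008, 0.06, 0.129, 0, 0, 0, 0.75], [0.0115, 0.086, 0.153, 0, 0, 0, 0.75], [0.0155, 0.116, 0.173, 0, 0, 0, 0.75], [0.02, 0.148, 0.188, 0, 0, 0, 0.75], [0.0245, 0.183, 0.1975, 0, 0, 0, 0.75], [0.029, 0.218, 0.2015, 0, 0, 0, 0.75], [0.034, 0.254, 0.2, 0, 0, 0, 0.75]]]'

```text
clock: 3.7
eef_pos: [489.4, -117.8, 107.6]
eef_rot: [3.141, 0.0, 1.438]
wrist_force: [-0.7, 0.4, 15.7]
finger_gap: 36.1
finger_force: 19.9
```

>>> servo_tool --motion '[[[0, 0, 0, 0, 0, 0, 0.75], [0, 0, 0, 0, 0, 0, 0.75], [0, 0, 0, 0, 0, 0, 0.75], [0, 0, 0, 0, 0, 0, 0.75]]]'

```text
clock: 4.1
eef_pos: [489.4, -118.5, 107.8]
eef_rot: [3.141, 0.0, 1.439]
wrist_force: [-0.5, -0.9, 4.1]
finger_gap: 35.7
finger_force: 19.9
```

Run:
```python
from h import *
a=manip.camera("scene")["frame"][110:240,130:310]; cv2.imwrite("pics/s2.png",cv2.resize(a,(720,520))[:,:,::-1])
```

```text
(no output)
```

View pics/s2.png

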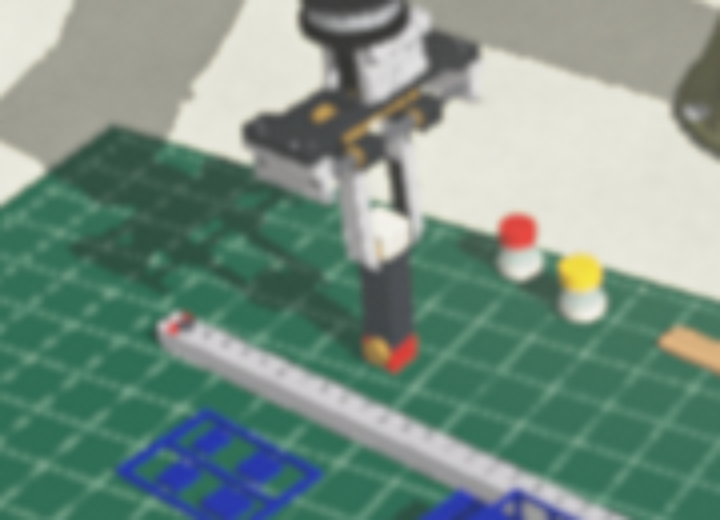

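The bar stands on its red end (crop 390,350), held at the white end. Continue over.

>>> servo_tool --motion '[[[0.005, 0.036, 0.002, 0, 0, 0, 0.75], [0.0095, 0.071, -0.002, 0, 0, 0, 0.75], [0.014, 0.106, -0.0115, 0, 0, 0, 0.75], [0.0185, 0.138, -0.0265, 0, 0, 0, 0.75], [0.0225, 0.168, -0.0465, 0, 0, 0, 0.75], [0.026, 0.1945, -0.071, 0, 0, 0, 0.75], [0.029, 0.2165, -0.099, 0, 0, 0, 0.75], [0.0305, 0.226, -0.115, 0, 0, 0, 0.75], [0.0313, 0.234, -0.131, 0, 0, 0, 0.75]]]'

```text
clock: 5.05
eef_pos: [504.5, -2.1, 40.4]
eef_rot: [-3.141, 0.0, 1.438]
wrist_force: [-1.1, 0.2, -0.9]
finger_gap: 36.1
finger_force: 20.0
```

>>> servo_tool --motion '[[[0.001, 0.007, -0.017, 0, 0, 0, 0.75], [0.0015, 0.0125, -0.034, 0, 0, 0, 0.75], [0.002, 0.016, -0.051, 0, 0, 0, 0.75], [0.0025, 0.018, -0.062, 0, 0, 0, 0.75], [0.0026, 0.0195, -0.069, 0, 0, 0, 0.75], [0.0026, 0.0195, -0.069, 0, 0, 0, 0.75], [0.0026, 0.0195, -0.069, 0, 0, 0, 0.75], [0.0026, 0.0195, -0.069, 0, 0, 0, 0.75]]]'

```text
clock: 5.85
eef_pos: [506.1, 7.2, 7.0]
eef_rot: [3.141, 0.0, 1.438]
wrist_force: [-0.3, -0.3, -0.9]
finger_gap: 35.6
finger_force: 20.0
```

>>> servo_tool --motion '[[[0, 0, 0, 0, 0, 0, 0.4], [0, 0, 0, 0, 0, 0, 0.4], [0, 0, 0, 0, 0, 0, 0.4], [0, 0, 0, 0, 0, 0, 0.4], [0, 0, 0.08, 0, 0, 0, 0.4], [0, 0, 0.15, 0, 0, 0, 0.4], [-0.2, 0, 0.22, 0, 0, 0, 0.4], [-0.2, 0, 0.22, 0, 0, 0, 0.4], [-0.2, 0, 0.22, 0, 0, 0, 0.4], [-0.2, 0, 0.22, 0, 0, 0, 0.4]]]'

```text
clock: 6.85
eef_pos: [406.0, 7.3, 117.8]
eef_rot: [3.139, -0.0, 1.438]
wrist_force: [0.9, -0.1, -0.1]
finger_gap: 56.2
finger_force: 0.0
```

```bash
cat > look.py <<'E'
import sys
from bar import *
c=manip.camera("scene"); H,S,V=masks(c); P=cloud(c); a=1.438
ey=np.array([np.cos(a),np.sin(a)]); ex=np.array([ey[1],-ey[0]]); O=np.array([509.2,23.6])
F=(P[...,:2]-O)@np.c_[ex,ey]
m=(P[...,2]>24)&(P[...,2]<40)&(np.abs(F[...,0])<40)&(np.abs(F[...,1])<320)
m=cv2.morphologyEx(m.astype(np.uint8),cv2.MORPH_OPEN,np.ones((3,3)))
n,l,st,ce=cv2.connectedComponentsWithStats(m)
for i in range(1,n):
    if st[i,4]>60:
        q=P[l==i]; r=cv2.minAreaRect(q[:,:2].astype(np.float32)); ct=np.array(r[0]); print(st[i,4],r,"F",((ct-O)@np.c_[ex,ey]).round(1),"z",np.percentile(q[:,2],[5,50,95]).round(1))
f=c["frame"][120:300,140:400]; cv2.imwrite(f"pics/{sys.argv[1]}.png",cv2.resize(f,(780,540))[:,:,::-1])
E
python3 look.py s3
```

```text
297 ((503.04345703125, -44.6517333984375), (133.03465270996094, 34.8458137512207), 85.54994201660156) F [  2.9 -68.5] z [26.1 30.1 34. ]
```

View pics/s3.png

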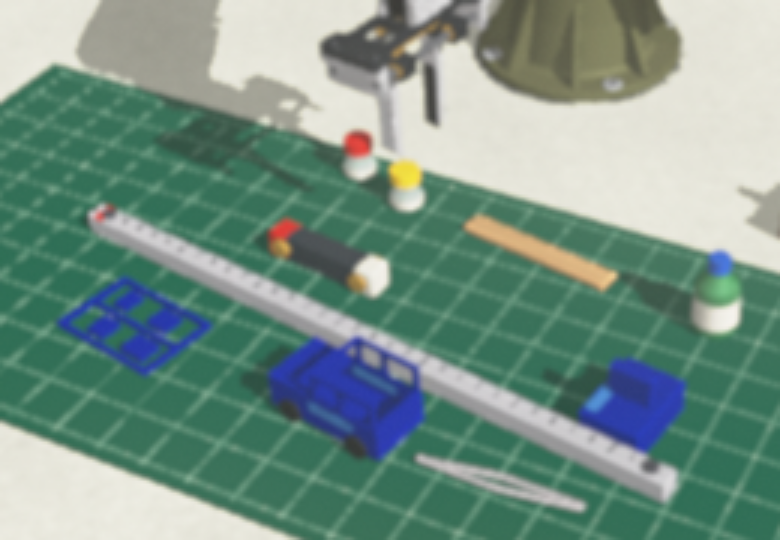

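The bar lies flat, white end leading (crop 375,275), red end at (285,232). Its centre is at fence y≈-68 as expected. Regrip by the red axle.

>>> servo_tool --motion '[[[0.174, -0.195, 0, 0, 0, 0, 0.4], [0.174, -0.195, 0, 0, 0, 0, 0.4], [0.174, -0.195, 0, 0, 0, 0, 0.4], [0.174, -0.195, -0.01, 0, 0, 0, 0.4], [0.174, -0.195, -0.07, 0, 0, 0, 0.4], [0.174, -0.195, -0.13, 0, 0, 0, 0.4], [0.174, -0.195, -0.17, 0, 0, 0, 0.4], [0.174, -0.195, -0.2, 0, 0, 0, 0.4], [0.174, -0.195, -0.22, 0, 0, 0, 0.4], [0.174, -0.195, -0.22, 0, 0, 0, 0.4]]]'

```text
clock: 7.9
eef_pos: [492.4, -89.7, 5.3]
eef_rot: [-3.139, -0.0, 1.438]
wrist_force: [0.0, 0.4, 0.2]
finger_gap: 56.4
finger_force: 0.0
```

>>> servo_tool --motion '[[[0, 0, 0, 0, 0, 0, 0.75], [0, 0, 0, 0, 0, 0, 0.75], [0, 0, 0, 0, 0, 0, 0.75], [0, 0, 0, 0, 0, 0, 0.75], [0, 0, 0, 0, 0, 0, 0.75], [0, 0, 0, 0, 0, 0, 0.75], [0, 0, 0, 0, 0, 0, 0.75]]]' --newtons 20

```text
clock: 8.6
eef_pos: [493.5, -90.3, 7.6]
eef_rot: [3.14, 0.0, 1.438]
wrist_force: [-0.4, 1.1, 6.2]
finger_gap: 35.9
finger_force: 20.0
```

>>> servo_tool --motion '[[[0.001, 0.007, 0.035, 0, 0, 0, 0.75], [0.003, 0.02, 0.069, 0, 0, 0, 0.75], [0.005, 0.037, 0.1, 0, 0, 0, 0.75], [0.008, 0.06, 0.129, 0, 0, 0, 0.75], [0.0115, 0.086, 0.153, 0, 0, 0, 0.75], [0.0155, 0.116, 0.173, 0, 0, 0, 0.75], [0.02, 0.148, 0.188, 0, 0, 0, 0.75], [0.0245, 0.183, 0.1975, 0, 0, 0, 0.75], [0.029, 0.218, 0.2015, 0, 0, 0, 0.75], [0.034, 0.254, 0.2, 0, 0, 0, 0.75]]]'

```text
clock: 9.6
eef_pos: [510.3, 37.9, 107.5]
eef_rot: [3.141, -0.0, 1.438]
wrist_force: [-0.5, -2.3, 23.1]
finger_gap: 35.7
finger_force: 20.0
```

>>> servo_tool --motion '[[[0, 0, 0, 0, 0, 0, 0.75], [0, 0, 0, 0, 0, 0, 0.75], [0, 0, 0, 0, 0, 0, 0.75], [0, 0, 0, 0, 0, 0, 0.75]]]'

```text
clock: 10.0
eef_pos: [510.4, 37.2, 107.7]
eef_rot: [3.141, -0.0, 1.438]
wrist_force: [-1.5, -0.3, 6.8]
finger_gap: 35.5
finger_force: 20.0
```

>>> servo_tool --motion '[[[0.005, 0.036, 0.002, 0, 0, 0, 0.75], [0.0095, 0.071, -0.002, 0, 0, 0, 0.75], [0.014, 0.106, -0.0115, 0, 0, 0, 0.75], [0.0185, 0.138, -0.0265, 0, 0, 0, 0.75], [0.0225, 0.168, -0.0465, 0, 0, 0, 0.75], [0.026, 0.1945, -0.071, 0, 0, 0, 0.75], [0.029, 0.2165, -0.099, 0, 0, 0, 0.75], [0.0305, 0.226, -0.115, 0, 0, 0, 0.75], [0.0313, 0.234, -0.131, 0, 0, 0, 0.75]]]'

```text
clock: 10.9
eef_pos: [525.4, 154.0, 40.1]
eef_rot: [-3.14, 0.001, 1.438]
wrist_force: [-0.2, 0.2, -1.4]
finger_gap: 36.0
finger_force: 20.0
```

>>> servo_tool --motion '[[[0.001, 0.007, -0.017, 0, 0, 0, 0.75], [0.0015, 0.0125, -0.034, 0, 0, 0, 0.75], [0.002, 0.016, -0.051, 0, 0, 0, 0.75], [0.0025, 0.018, -0.062, 0, 0, 0, 0.75], [0.0026, 0.0195, -0.069, 0, 0, 0, 0.75], [0.0026, 0.0195, -0.069, 0, 0, 0, 0.75], [0.0026, 0.0195, -0.069, 0, 0, 0, 0.75], [0.0026, 0.0195, -0.069, 0, 0, 0, 0.75]]]'

```text
clock: 11.7
eef_pos: [527.2, 163.4, 7.1]
eef_rot: [3.141, -0.0, 1.438]
wrist_force: [-1.8, -1.6, 0.5]
finger_gap: 35.9
finger_force: 20.0
```

>>> servo_tool --motion '[[[0, 0, 0, 0, 0, 0, 0.4], [0, 0, 0, 0, 0, 0, 0.4], [0, 0, 0, 0, 0, 0, 0.4], [0, 0, 0, 0, 0, 0, 0.4], [0, 0, 0.08, 0, 0, 0, 0.4], [0, 0, 0.15, 0, 0, 0, 0.4], [-0.2, 0, 0.22, 0, 0, 0, 0.4], [-0.2, 0, 0.22, 0, 0, 0, 0.4], [-0.2, 0, 0.22, 0, 0, 0, 0.4], [-0.2, 0, 0.22, 0, 0, 0, 0.4]]]'

```text
clock: 12.7
eef_pos: [426.9, 163.8, 117.9]
eef_rot: [3.14, -0.001, 1.439]
wrist_force: [-0.1, -0.3, 0.1]
finger_gap: 56.2
finger_force: 0.0
```

```bash
python3 look.py s4
python3 - <<'E'
from bar import *
c=manip.camera("scene"); H,S,V=masks(c); P=cloud(c)
m=blob((H>105)&(H<130)&(S>120)&(V>60),(350,252)); m&=P[...,2]>58; q=P[m]; print("rib scene",np.nanmean(q,0),cv2.minAreaRect(q[:,:2].astype(np.float32)))
E
```

```text
333 ((523.2670288085938, 111.41707611083984), (130.68528747558594, 34.05006408691406), 83.62671661376953) F [ 2.3 88.9] z [26.  30.2 33.5]
rib scene [575.14342335 315.51314984  66.11476367] ((573.3377685546875, 314.11236572265625), (43.07085418701172, 16.65223503112793), 82.62491607666016)
```

View pics/s4.png

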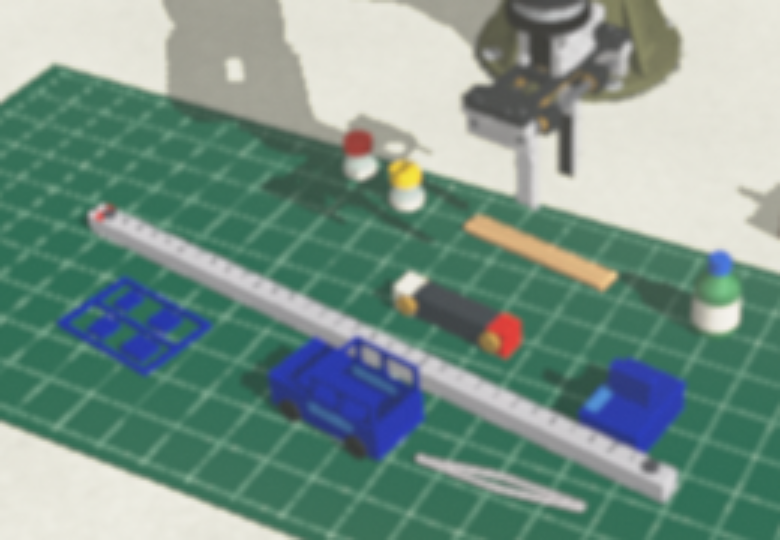

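Bar lies flat two steps on, red end leading (crop 510,335); stop still at (630,400). Now the stop.

>>> servo_tool --motion '[[[0.288, 0.303, 0, 0, 0, 0, 0.4], [0.288, 0.303, 0, 0, 0, 0, 0.4], [0.288, 0.303, 0, 0, 0, 0, 0.4], [0.288, 0.303, 0, 0, 0, 0, 0.4], [0.288, 0.303, 0, 0, 0, 0, 0.4], [0.288, 0.303, -0.03, 0, 0, 0, 0.4], [0.288, 0.303, -0.08, 0, 0, 0, 0.4], [0.288, 0.303, -0.12, 0, 0, 0, 0.4], [0.288, 0.303, -0.14, 0, 0, 0, 0.4], [0.288, 0.303, -0.14, 0, 0, 0, 0.4]]]'

```text
clock: 13.8
eef_pos: [570.1, 313.9, 45.1]
eef_rot: [-3.139, 0.002, 1.437]
wrist_force: [-0.8, -0.4, 0.2]
finger_gap: 56.3
finger_force: 0.0
```

>>> servo_tool --motion '[[[0, 0, 0, 0, 0, 0, 0.7], [0, 0, 0, 0, 0, 0, 0.75], [0, 0, 0, 0, 0, 0, 0.8], [0, 0, 0, 0, 0, 0, 0.84], [0, 0, 0, 0, 0, 0, 0.87], [0, 0, 0, 0, 0, 0, 0.9], [0, 0, 0, 0, 0, 0, 0.95], [0, 0, 0, 0, 0, 0, 0.95], [0, 0, 0, 0, 0, 0, 0.95], [0, 0, 0, 0, 0, 0, 0.95]]]' --newtons 15

```text
clock: 14.8
eef_pos: [571.0, 315.1, 47.1]
eef_rot: [-3.142, -0.0, 1.438]
wrist_force: [-2.6, -0.0, 3.6]
finger_gap: 14.1
finger_force: 15.0
```

Run:
```python
from bar import *
c=manip.camera("scene"); cv2.imwrite("pics/s5.png",cv2.resize(c["frame"][170:310,260:460],(800,560))[:,:,::-1])
```

```text
(no output)
```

View pics/s5.png

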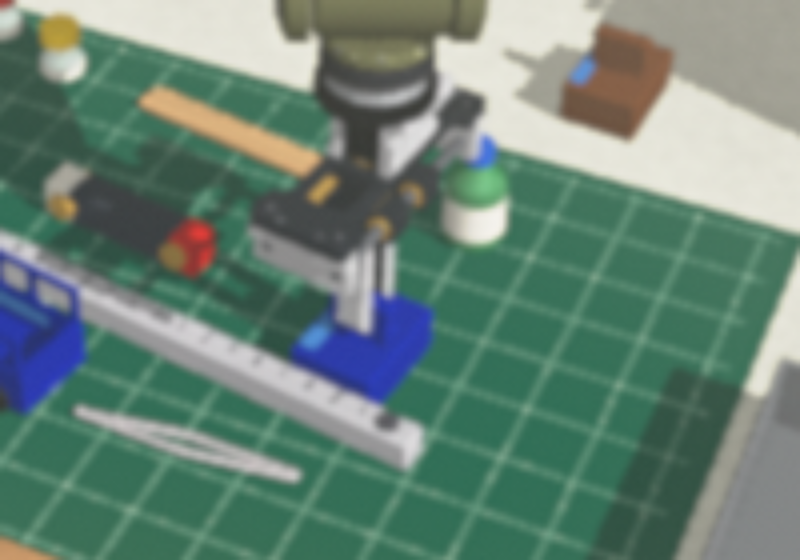

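The stop's rib is pinched (crop 365,310, gap 14.1). Slide.

>>> servo_tool --motion '[[[-0.0026, -0.0198, 0, 0, 0, 0, 0.95], [-0.0053, -0.0396, 0, 0, 0, 0, 0.95], [-0.0079, -0.0595, 0, 0, 0, 0, 0.95], [-0.0106, -0.0793, 0, 0, 0, 0, 0.95], [-0.0132, -0.0991, 0, 0, 0, 0, 0.95], [-0.0159, -0.119, 0, 0, 0, 0, 0.95], [-0.0185, -0.139, 0, 0, 0, 0, 0.95], [-0.021, -0.158, 0, 0, 0, 0, 0.95], [-0.0235, -0.174, 0, 0, 0, 0, 0.95], [-0.025, -0.186, 0, 0, 0, 0, 0.95]]]'

```text
clock: 15.85
eef_pos: [558.4, 221.4, 47.0]
eef_rot: [-3.142, -0.0, 1.438]
wrist_force: [0.1, 10.5, 13.4]
finger_gap: 13.9
finger_force: 15.0
```

>>> servo_tool --motion '[[[0, 0, 0, 0, 0, 0, 0.95], [0, 0, 0, 0, 0, 0, 0.95], [0, 0, 0, 0, 0, 0, 0.95]]]'

```text
clock: 16.15
eef_pos: [558.4, 221.8, 46.6]
eef_rot: [-3.141, 0.001, 1.438]
wrist_force: [0.3, -2.1, 1.0]
finger_gap: 13.8
finger_force: 15.0
```

```bash
cat > gap.py <<'E'
from bar import *
print(manip.read_state()["wrist_force"].round(1))
a=1.438; ey=np.array([np.cos(a),np.sin(a)]); ex=np.array([ey[1],-ey[0]]); O=np.array([509.2,23.6])
for n in("scene","top"):
    c=manip.camera(n); P=cloud(c); H,S,V=masks(c); F=(P[...,:2]-O)@np.c_[ex,ey]; Z=P[...,2]
    lane=(np.abs(F[...,0])<40)
    r=lane&(S>120)&((H<8)|(H>172))&(F[...,1]>90)&(F[...,1]<210)&(Z>8)
    b=(H>105)&(H<130)&(S>110)&(F[...,0]>-30)&(F[...,0]<64)&(F[...,1]>110)&(F[...,1]<330)&(Z>30)
    bar=lane&(Z>26)&(Z<40)&(F[...,1]>0)&(F[...,1]<175)&~b
    print(n,"red y",np.percentile(F[r][:,1],[2,50,98]).round(1),"stop y",np.percentile(F[b][:,1],[2,50,98]).round(1),"stop rect",cv2.minAreaRect(F[b&(Z<48)].astype(np.float32)),"bar",cv2.minAreaRect(F[bar].astype(np.float32)))
E
python3 gap.py
```

```text
[ 0.3 -2.1  1. ]
scene red y [133.9 150.2 155.3] stop y [177.5 217.8 233.8] stop rect ((23.032581329345703, 206.56143188476562), (59.49488067626953, 82.08226013183594), 89.4221420288086) bar ((7.119153022766113, 100.2895278930664), (152.23289489746094, 34.61472702026367), 83.64189910888672)Traceback (most recent call last):
  File "gap.py", line 10, in <module>
    print(n,"red y",np.percentile(F[r][:,1],[2,50,98]).round(1),"stop y",np.percentile(F[b][:,1],[2,50,98]).round(1),"stop rect",cv2.minAreaRect(F[b&(Z<48)].astype(np.float32)),"bar",cv2.minAreaRect(F[bar].astype(np.float32)))
                    ~~~~~~~~~~~~~^^^^^^^^^^^^^^^^^^^^^
    return _quantile_unchecked(
        a, q, axis, out, overwrite_input, method, keepdims, weights)
    return _ureduce(a,
                    func=_quantile_ureduce_func,
    ...<5 lines>...
                    overwrite_input=overwrite_input,
                    method=method)
    r = func(a, **kwargs)
    result = _quantile(arr,
                       quantiles=q,
    ...<2 lines>...
                       out=out,
                       weights=wgt)
    slices_having_nans = np.isnan(arr[-1, ...])
                                  ~~~^^^^^^^^^
IndexError: index -1 is out of bounds for axis 0 with size 0
```

>>> servo_tool --motion '[[[-0.001, -0.01, 0, 0, 0, 0, 0.95], [-0.0026, -0.02, 0, 0, 0, 0, 0.95], [-0.0036, -0.028, 0, 0, 0, 0, 0.95], [-0.0043, -0.033, 0, 0, 0, 0, 0.95], [-0.0049, -0.037, 0, 0, 0, 0, 0.95], [-0.0053, -0.04, 0, 0, 0, 0, 0.95], [-0.0056, -0.043, 0, 0, 0, 0, 0.95], [-0.006, -0.046, 0, 0, 0, 0, 0.95], [-0.0063, -0.048, 0, 0, 0, 0, 0.95], [-0.0066, -0.05, 0, 0, 0, 0, 0.95]]]'

```text
clock: 17.25
eef_pos: [555.2, 197.0, 46.9]
eef_rot: [-3.141, 0.0, 1.438]
wrist_force: [0.7, 0.7, -2.5]
finger_gap: 14.0
finger_force: 15.0
```

```bash
sed -i 's/("scene","top")/("scene",)/' gap.py; python3 gap.py
```

```text
[ 0.7  0.7 -2.5]
scene red y [126.7 133.  140.3] stop y [152.9 193.  209.2] stop rect ((22.315895080566406, 180.64422607421875), (60.78953552246094, 83.00006103515625), 89.83251953125) bar ((10.775266647338867, 89.8204345703125), (145.8355712890625, 33.80268478393555), 82.27922821044922)
```

```bash
python3 look.py s6
python3 - <<'E'
from h import *
c=manip.camera("scene"); cv2.imwrite("pics/s7.png",cv2.resize(c["frame"][190:270,260:360],(750,600))[:,:,::-1])
E
```

```text
223 ((519.7702026367188, 100.31936645507812), (123.35475158691406, 34.1257209777832), 82.10816192626953) F [ 0.3 77.4] z [26.2 30.3 34. ]
```

View pics/s7.png

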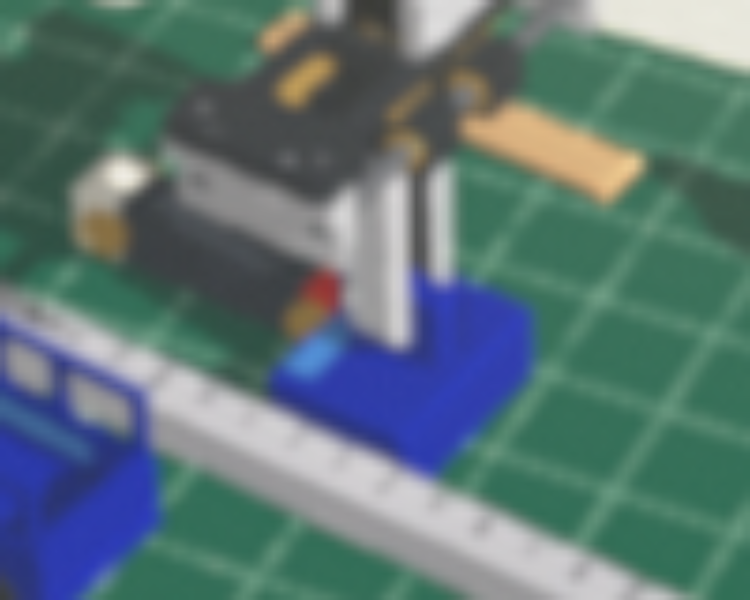

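The image shows the stop's blue face meeting the red end (crop 325,300), and the bar has been nudged back a few mm. Release and retreat.

>>> servo_tool --motion '[[[0, 0, 0, 0, 0, 0, 0.8], [0, 0, 0, 0, 0, 0, 0.7], [0, 0, 0, 0, 0, 0, 0.6], [0, 0, 0, 0, 0, 0, 0.6], [0, 0, 0.04, 0, 0, 0, 0.6], [0, 0, 0.12, 0, 0, 0, 0.6], [0, 0, 0.2, 0, 0, 0, 0.6], [-0.2, 0, 0.25, 0, 0, 0, 0.6], [-0.3, 0, 0.3, 0, 0, 0, 0.6], [-0.3, 0, 0.3, 0, 0, 0, 0.6]]]'

```text
clock: 18.4
eef_pos: [411.2, 196.8, 194.4]
eef_rot: [-3.141, 0.0, 1.438]
wrist_force: [-0.0, 0.9, 1.4]
finger_gap: 37.5
finger_force: 0.0
```

```bash
sed -i 's/("scene",)/("top","scene")/;s/&(Z>8)//' gap.py; python3 look.py s8
python3 - <<'E'
from bar import *
a=1.438; ey=np.array([np.cos(a),np.sin(a)]); ex=np.array([ey[1],-ey[0]]); O=np.array([509.2,23.6])
c=manip.camera("scene"); P=cloud(c); H,S,V=masks(c); F=(P[...,:2]-O)@np.c_[ex,ey]; Z=P[...,2]
ln=np.abs(F[...,0])<12
b=(H>105)&(H<130)&(S>110)
r=ln&(S>110)&((H<8)|(H>172))&(F[...,1]>100)&(F[...,1]<200)&(Z>24)
s=ln&b&(Z>30)&(Z<45)&(F[...,1]>110)&(F[...,1]<250)
print("red top y",F[r][:,1].min(),F[r][:,1].max(),"stop top y",F[s][:,1].min(),F[s][:,1].max(), "z",np.median(Z[s]))
sb=b&(Z>30)&(Z<45)&(F[...,0]>-30)&(F[...,0]<66)&(F[...,1]>110)&(F[...,1]<250); print(cv2.minAreaRect(F[sb].astype(np.float32)))
E
```

```text
293 ((522.5843505859375, 102.649169921875), (122.91865539550781, 34.49277877807617), 79.75995635986328) F [ 2.8 80.1] z [25.6 30.3 33.9]
red top y 125.40043672432274 136.33740889218606 stop top y 153.95581242702715 209.68403227017996 z 37.19788753711043
((23.270526885986328, 179.89840698242188), (62.38737106323242, 85.41814422607422), 89.93700408935547)
```

View pics/s8.png

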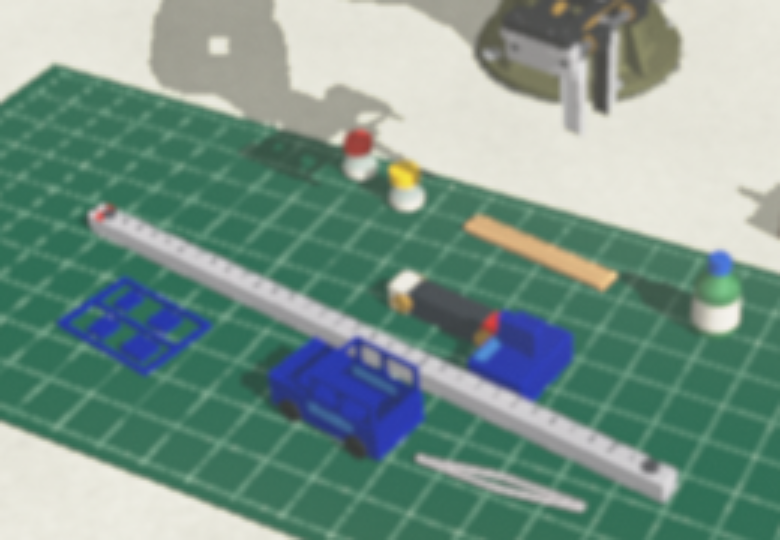

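Stop stands against the fence touching the red end (crop ~490,325) in this view. I'll check the gap from the top camera.

>>> servo_tool --motion '[[[0, -0.1, 0.1, 0, 0, 0, 0.6], [-0.1, -0.2, 0.2, 0, 0, 0, 0.6], [-0.1, -0.3, 0.3, 0, 0, 0, 0.6], [-0.1, -0.4, 0.3, 0, 0, 0, 0.6], [-0.1, -0.5, 0.3, 0, 0, 0, 0.6], [-0.1, -0.6, 0.3, 0, 0, 0, 0.6], [-0.1, -0.7, 0.3, 0, 0, 0, 0.6], [-0.1, -0.8, 0.3, 0, 0, 0, 0.6], [-0.1, -0.8, 0.3, 0, 0, 0, 0.6], [-0.1, -0.8, 0.3, 0, 0, 0, 0.6]]]'

```text
clock: 19.5
eef_pos: [362.5, -207.2, 343.5]
eef_rot: [-3.14, 0.0, 1.433]
wrist_force: [-0.4, 0.5, 0.2]
finger_gap: 37.6
finger_force: 0.0
```

Run:
```python
from h import *
c=manip.camera("top"); cv2.imwrite("pics/t9.png",cv2.resize(c["frame"][175:220,300:380],(800,450),interpolation=0)[:,:,::-1])
```

```text
(no output)
```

View pics/t9.png

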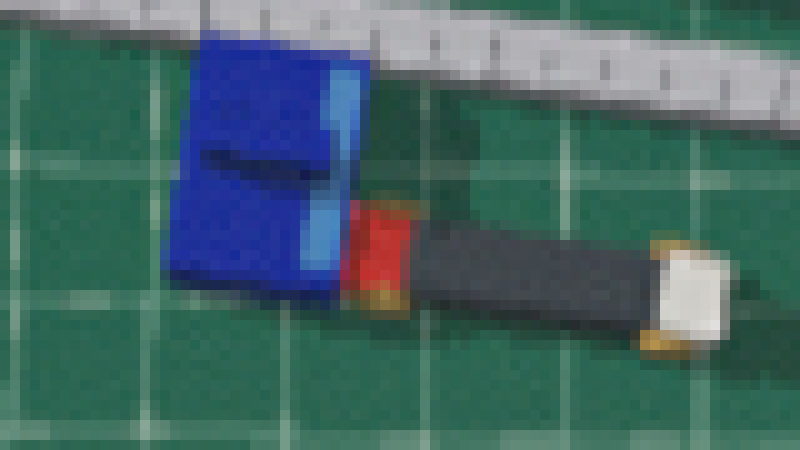

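The top view shows the red end (crop 345,250) flush with the stop's face. The stop lies against the fence and the bar is in its lane.

```bash
python3 -c "
from cell import manip
print(manip.sign_off())"
```

```text
the job is handed in; nothing more can be done
None
```

The bar was walked two steps and laid flat, red end leading, and the stop was slid along the fence until it met the red end with no visible gap; everything was released and the job handed in at about 19.6 s, verdict not shown. I viewed 11 pictures, one over the limit of 10.

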